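# Find the loose hold-down bolt and hold its cap open

### The job

One of the three hold-down bolts along the front of the tool station has worked loose: with the fingertips, tap each of the three bolt caps lightly in turn, from left to right, to find the one that gives. Then lift that cap well open, past 60 degrees (each has a thumb tab at its front), and finish while still holding it open, steady, with the fingers so that a colleague can get a spanner onto the bolt; the loose bolt stays down, the other two caps stay shut, and the other things on the bench are left where they are.

Things in the scene. Friction and masses are not known exactly. Their poses are not given: they have to be found in the camera images.
- station: white cast tool station fixed to the bench. Origin: on the bench under the middle bolt; +x straight back from its front edge (away from the robot), +y to the left; turned up to 14 deg. Its front foot flange (30 mm thick, x -33 to 50 mm) has three bolts at y +100, 0, -100 mm under grey hinged caps; behind x = 50 mm the body is 58 mm high, its receptacle up to 131 mm at x 150, y 45
- cap_left_top (a point): centre of the flat top of the left bolt's round grey cap (left and right as seen from the robot), 56 mm across, 65 mm above the bench while the bolt is up. The cap is hinged at its back, with a thumb tab at its front
- cap_left_tab (a point): point on the left cap's thumb tab, a bar 18 mm wide (y), 9 mm thick (z), reaching from 9 mm in front of this point to 27 mm behind it (the cap); free beside and below; 55 mm above the bench when shut. The hinge line (along station y) lies 83 mm behind (+x) and 12 mm below this point when shut; it swings with the cap
- cap_left (a joint): hinge of the left cap, rad: 0 shut, grows as its front is lifted, stop at 1.75; a light spring (about 1 N at the tab) always shuts it again when let go
- bolt_left (a joint): how far the left bolt and its cap have dropped in their rubber bush, m: 0 at the start. A tight bolt stays at 0 (within 1 mm) when tapped. The loose one looks the same at first, but gives to a tap of about 4 N, drops 6 mm and stays down; about 8 N pulls it up again
- cap_middle_top (a point): centre of the flat top of the middle bolt's round grey cap (left and right as seen from the robot), 56 mm across, 65 mm above the bench while the bolt is up. The cap is hinged at its back, with a thumb tab at its front
- cap_middle_tab (a point): point on the middle cap's thumb tab, a bar 18 mm wide (y), 9 mm thick (z), reaching from 9 mm in front of this point to 27 mm behind it (the cap); free beside and below; 55 mm above the bench when shut. The hinge line (along station y) lies 83 mm behind (+x) and 12 mm below this point when shut; it swings with the cap
- cap_middle (a joint): hinge of the middle cap, rad: 0 shut, grows as its front is lifted, stop at 1.75; a light spring (about 1 N at the tab) always shuts it again when let go
- bolt_middle (a joint): how far the middle bolt and its cap have dropped in their rubber bush, m: 0 at the start. A tight bolt stays at 0 (within 1 mm) when tapped. The loose one looks the same at first, but gives to a tap of about 4 N, drops 6 mm and stays down; about 8 N pulls it up again
- cap_right_top (a point): centre of the flat top of the right bolt's round grey cap (left and right as seen from the robot), 56 mm across, 65 mm above the bench while the bolt is up. The cap is hinged at its back, with a thumb tab at its front
- cap_right_tab (a point): point on the right cap's thumb tab, a bar 18 mm wide (y), 9 mm thick (z), reaching from 9 mm in front of this point to 27 mm behind it (the cap); free beside and below; 55 mm above the bench when shut. The hinge line (along station y) lies 83 mm behind (+x) and 12 mm below this point when shut; it swings with the cap
- cap_right (a joint): hinge of the right cap, rad: 0 shut, grows as its front is lifted, stop at 1.75; a light spring (about 1 N at the tab) always shuts it again when let go
- bolt_right (a joint): how far the right bolt and its cap have dropped in their rubber bush, m: 0 at the start. A tight bolt stays at 0 (within 1 mm) when tapped. The loose one looks the same at first, but gives to a tap of about 4 N, drops 6 mm and stays down; about 8 N pulls it up again
- collet_nut: a steel collet nut, ring 32 mm across and 18 mm high, standing on the flange between the left and middle caps; a bystander, origin at the middle of its underside
- collet: a small steel collet, 26 mm across and 32 mm high, standing on the flange between the middle and right caps; a bystander, origin at the middle of its underside
- spanner: a spanner about 170 mm long, lying on the bench in front of the station; a bystander, origin at the middle of its underside
- tool_holder: a steel taper tool holder, 62 mm across, 88 mm high, upright on the bench to the left of the station; a bystander, origin at the middle of its underside
- screwdriver: a screwdriver 190 mm long, lying on the bench to the right of the station; a bystander, origin at the middle of its underside
- insert_box: a grey box of cutting inserts, 70 x 35 x 16 mm, on the bench to the right of the station; a bystander, origin at the middle of its underside
- stud_cup: a metal cup 68 mm across and 60 mm high, on the bench to the left of the station; a bystander, origin at the middle of its underside
- caliper: a caliper 190 mm long lying on the bench at the left; a bystander, origin at the middle of its underside

How it is judged:
On the way, in this order (a step that is already met when the one before it is completed fails the run):
1. the left bolt's cap is tapped with the fingers (more than 2 N) (contact force between bolt_left and the fingers above 2 N).
2. the middle bolt's cap is tapped with the fingers (more than 2 N) (contact force between bolt_middle and the fingers above 2 N).
3. the right bolt's cap is tapped with the fingers (more than 2 N) (contact force between bolt_right and the fingers above 2 N).
At the end, for the whole second after the job is handed in: the bolt that gave to the tap is down (more than 3 mm), its cap stands still more than 60 degrees (1.05 rad) open with the fingers touching and carrying it (more than 0.15 N), and the other two caps are shut (under 0.1 rad) (((value of joint bolt_left above 0.003 m and value of joint cap_left above 1.05 rad and contact force between cap_left and the fingers above 0.15 N and velocity of joint cap_left between -0.1 and 0.1 rad/s and value of joint each of cap_middle, cap_right below 0.1 rad) or (value of joint bolt_middle above 0.003 m and value of joint cap_middle above 1.05 rad and contact force between cap_middle and the fingers above 0.15 N and velocity of joint cap_middle between -0.1 and 0.1 rad/s and value of joint each of cap_left, cap_right below 0.1 rad) or (value of joint bolt_right above 0.003 m and value of joint cap_right above 1.05 rad and contact force between cap_right and the fingers above 0.15 N and velocity of joint cap_right between -0.1 and 0.1 rad/s and value of joint each of cap_left, cap_middle below 0.1 rad))); the arm keeps its last pose, push and grip.
It fails at once if a cap is opened (over 0.3 rad) whose bolt has not been found loose, or a loose bolt is pulled up again by its cap (less than 2 mm down) ((value of joint cap_left above 0.3 rad and value of joint bolt_left below 0.002 m) or (value of joint cap_middle above 0.3 rad and value of joint bolt_middle below 0.002 m) or (value of joint cap_right above 0.3 rad and value of joint bolt_right below 0.002 m)).
It fails at once if a cap is struck hard instead of tapped lightly (over 50 N) (contact force between any of bolt_left, bolt_middle, bolt_right and the fingers above 50 N).
It fails at once if another thing on the bench is pushed (over 30 mm) or knocked over (distance of any of collet_nut, collet, spanner, tool_holder, screwdriver, insert_box, stud_cup, caliper from where it was at the start of the episode above 0.03 m or angle between any of tool_holder, stud_cup, collet, collet_nut's own z axis and vertical above 0.5 rad).
It also fails if it takes over 48 s, if anything falls off the work surface, if the arm or the gripper's body presses on something with over 40 N, if the wrist force passes 120 N, or if a joint passes its speed limit or range.

### The arm

A 7-joint arm with a two-finger parallel gripper is mounted at the origin on the work surface. World frame = base frame: x ahead of the robot, y to its left, z up, the work surface at z = 0. Lengths are in m, angles in rad, forces in N, time in s.
With the tool pointing down it reaches from about 0.4 to 0.875 m from the base axis. Payload 19.3 kg.
Tool frame: the origin (TCP) lies at the very end of the fingers, on their centre line; the grasp point (between the pads) lies bot.grasp_offset behind it (bot.grasp_offset is the distance from the TCP to the grasp point, in m); z points along the fingers, y is the direction in which the jaws open and shut (so a half turn about z gives the same grasp; the last joint's range is limited). The gripper opens to 85 mm and grips with 20 to 120 N. Pads are 22 mm wide; open, the fingers measure 114 mm over their backs; the gripper's body (76 mm by 85 mm) begins 54 mm behind the grasp point. The pads swing forward as they close: fully open they stand 13 mm farther back than shut.
Start: joints at [-0.07, 0.521, -0.036, 1.599, 0.021, 1.021, -0.113], TCP at [0.625, -0, 0.231] pointing down, gripper open.
Joint ranges: [-2.91, 2.91], [-0.3, 2.13], [-1.5, 1.42], [0.17, 2.43], [-1.26, 4.41], [0.16, 1.93], [-2.52, 2.52]. Speed limits (rad/s): [1.89, 1.89, 2.39, 2.39, 3.01, 3.01, 3.01].

### API

Orientations are given as [roll, pitch, yaw] about the fixed x, y, z axes, in that order (R = Rz(yaw) Ry(pitch) Rx(roll)).
In Python, from workcell import bot gives the robot as it stands. The module is installed in compiled form; this text tells all that it offers.
- The arm moves only by the shell command python3 -m handwheel 'ROWS' [OPENING] [FORCE]. ROWS is JSON, a list of rows, each a list of 6 numbers: the shift along the tool's x, y, z as a fraction of full scale, then the turn, a rotation vector about the tool's x, y, z as a fraction of full scale. In form: [[x, y, z, rx, ry, rz], ...]. A call has 1 to 8 rows; each row shifts and turns the commanded pose from where the row before left it, along the tool's axes as they then stand; what a row does not reach is not made up. Full scale, the value 1, is 0.025 m for a shift and 360 degrees for a turn. A row lasts 1/8 s, in which the tool goes at most 62.5 mm and 10.7 degrees, less where a joint would pass 70% of its speed; a pose out of reach is approached as far as the arm can. A call with a number of a shift or a turn outside -1 to 1 is refused whole. A call with a gripper value outside its range is refused whole. OPENING is the closure, from -1 (fully open) to 1 (shut), set as the call begins (- or left out, the last holds). The fingers move at their own pace and stop on an object; FORCE is the grip in N (left out, the last holds). Time passes only in rows, so rows that do not move let the fingers close. It gives the time, the measured TCP pose, the force and the opening at its end, in the units of the state.
- bot.observe(): the state, without advancing time (a new reading comes with each control period).
- bot.grab_frame(name): name is "scene" or "side" or "wrist"; returns a dict with "pixels" (480x640x3 uint8, blue, green, red), "vertical_fov" (degrees; the focal length in pixels is half the picture's height over the tangent of half this angle, whatever the lens; pixels are square), "cx", "cy" (the principal point, pixels), "R" (3x3) and "t" (3): a world point X has camera coordinates R X + t. Camera axes: x right, y down, z forward; pixel columns grow to the right and rows downward; lengths in m; the calibration is good to about 2 mm. A picture is of the moment at which its call begins. There is no depth.
- bot.job_done(): hands the job in, once; it reports no verdict.
Trained networks look in a picture, given as the dict that the camera call returned (one of the last four; its "shot" number tells which), for a name from the list of things; names that differ only in an ending like _2 or _b are one class to them, and where a whole thing is asked for, a point or a joint stands for the part that bears it (a point fixed in the world has none). Each returns a list of dicts, best first, with "score" (0 to 1); they miss things now and then, are a little off and sometimes report something else, mostly with a low value. They report only what shows in the picture. A call takes as long as a camera call.
- bot.trace(picture, thing): "region" (480x640 bool, what is visible of it) and "point" ([column, row] in pixels, amid what is visible of it).
The state is a dict: "clock": time; "qpos": joint angles; "qd": joint speeds; "joint_efforts": joint torques, N m; "position": TCP position; "tool_rot": TCP orientation; "force": force on the tool from outside, world axes, zero at the start; "moment": the same for the moment, N m; "grip_width": finger opening in m.
Only numpy, scipy, OpenCV 4.12 (cv2) and the standard library are available. Lean on these libraries where they do the work, as an engineer would, in place of code of your own. Each camera call takes 0.05 s, during which the arm holds its last target.

## Working session

There is one attempt and no reset: what is moved stays moved. The work goes in short steps, Python scripts to look and compute and a shell command to move; the robot and the scene stay as the last step left them, time stands still between calls to the robot, and variables do not carry over. Pictures are saved under pics/ and viewed, and the job is handed in when it is done.

```bash
mkdir -p pics
cat > h.py <<'E'
import numpy as np, cv2
from workcell import bot
def f(p): return 240/np.tan(np.radians(p["vertical_fov"])/2)
def ray(p,uv):
    R=np.array(p["R"]);t=np.array(p["t"]);F=f(p)
    d=R.T@np.array([(uv[0]-p["cx"])/F,(uv[1]-p["cy"])/F,1]);return -R.T@t,d/np.linalg.norm(d)
def atz(p,uv,z):
    c,d=ray(p,uv);return c+d*(z-c[2])/d[2]
def proj(p,X):
    R=np.array(p["R"]);t=np.array(p["t"]);c=R@np.array(X)+t;return f(p)*c[:2]/c[2]+[p["cx"],p["cy"]]
def tri(a,b):
    A=np.zeros((3,3));B=np.zeros(3)
    for c,d in (a,b):
        M=np.eye(3)-np.outer(d,d);A+=M;B+=M@c
    X=np.linalg.solve(A,B);return X,[float(np.linalg.norm((np.eye(3)-np.outer(d,d))@(X-c))) for c,d in (a,b)]
E
python3 - <<'E'
from h import *
np.set_printoptions(precision=4,suppress=True)
print(bot.observe(),bot.grasp_offset)
P={}
for n in("scene","side","wrist"):
    p=bot.grab_frame(n);P[n]=p;cv2.imwrite(f"pics/{n}0.png",p["pixels"]);print(n,p["vertical_fov"],p["cx"],p["cy"],-np.array(p["R"]).T@p["t"])
for th in ["cap_left_top","cap_middle_top","cap_right_top","cap_left_tab","cap_middle_tab","cap_right_tab","station"]:
    for n,p in P.items():
        for r in bot.trace(p,th)[:4]: print(th,n,round(r["score"],2),np.round(r["point"],1),r["region"].sum())
E
```

```text
{'clock': 0.0, 'qpos': array([-0.0702,  0.522 , -0.0363,  1.6   ,  0.0212,  1.0211, -0.1128]), 'qd': array([-0.0002, -0.0005, -0.0001, -0.0005,  0.0003, -0.0007,  0.0013]), 'joint_efforts': array([ -0.0042, -92.711 ,   1.9776, -36.9928,   0.0176,   0.0082,
        -0.0001]), 'position': array([ 0.6247, -0.    ,  0.2307]), 'tool_rot': array([-3.1404,  0.0001,  1.5708]), 'force': array([ 0.2179,  0.2256, -0.3717]), 'moment': array([ 0.0088,  0.0204, -0.0471]), 'grip_width': 0.085278919465831} 0.0187
scene 42.96280462869871 325.1305701737451 234.7076720926987 [1.1677 0.7834 0.7469]
side 52.18242919566292 318.2709731350986 243.4194387471284 [ 0.212  -0.6499  0.939 ]
wrist 64.07810678852262 323.5422273264611 238.11615939959768 [0.6254 0.0787 0.3734]
cap_left_top scene 0.96 [336.3 292.3] 1017
cap_left_top side 0.79 [343.9 216.1] 489
cap_middle_top scene 0.75 [304.3 264.7] 890
cap_middle_top scene 0.74 [298.3 211.4] 430
cap_middle_top side 0.8 [351.7 245.2] 530
cap_middle_top wrist 0.42 [270.8 218.5] 5062
cap_right_top scene 0.58 [271.  242.9] 736
cap_right_top scene 0.49 [352.4 254.6] 607
cap_right_top side 0.65 [365.3 276.1] 660
cap_right_top wrist 0.64 [269.2 219.8] 5102
cap_left_tab scene 0.79 [337.8 293. ] 1039
cap_left_tab side 0.74 [338.4 215.6] 537
cap_left_tab side 0.72 [370.7 257.6] 64
cap_left_tab side 0.54 [318.8 334.4] 577
cap_left_tab side 0.17 [368.2 272.7] 654
cap_middle_tab scene 0.89 [300.2 262.2] 825
cap_middle_tab side 0.65 [352.8 243. ] 583
cap_middle_tab side 0.57 [370.6 320.5] 580
cap_middle_tab wrist 0.68 [272.6  95.9] 6190
cap_right_tab scene 0.79 [275.4 241.4] 713
cap_right_tab scene 0.3 [421.2 301.5] 1464
cap_right_tab side 0.75 [366.9 276.6] 617
cap_right_tab wrist 0.89 [267.2 221.7] 5133
station scene 0.86 [240.7 313.6] 24325
station side 0.94 [404.3 244.4] 12291
station side 0.43 [342.  213.3] 541
station wrist 0.75 [442.5 135.7] 107722
```

View pics/scene0.png

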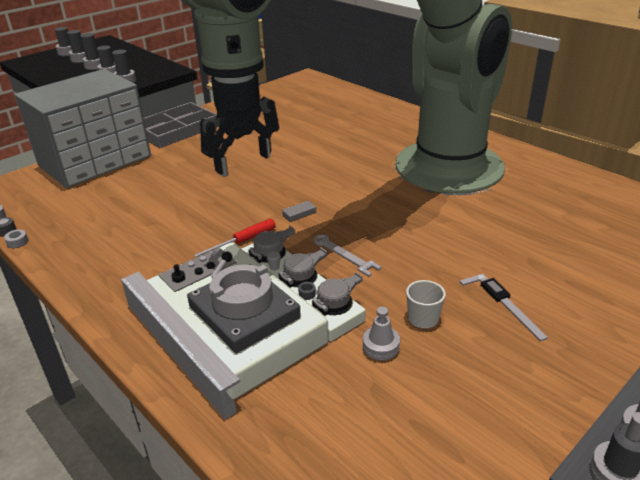

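View pics/side0.png

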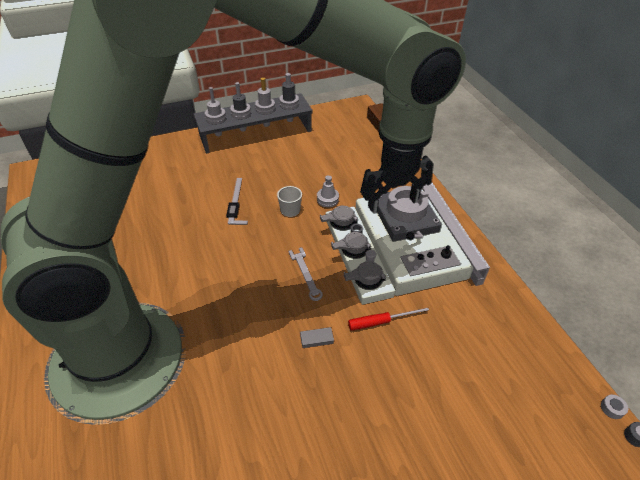

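View pics/wrist0.png

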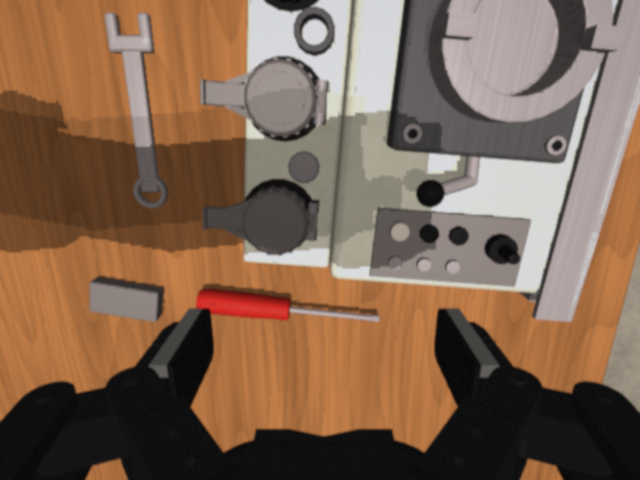

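The wrist view shows the middle cap's disc at about (282,98) with its tab tip at (203,93), and the right cap at (276,217) with its tip at (207,218). The left cap is just out of view at the top. The spanner lies in front at (140,110), the nut at (315,30) and the collet at (304,166). The networks can confuse the caps, so I'll check the positions from several views.

Run:
```python
from h import *
np.set_printoptions(precision=4,suppress=True)
P={n:bot.grab_frame(n) for n in("scene","side","wrist")}
w=P["wrist"]
for n,uv in dict(midtop=(282,98),midtip=(202,93),rtop=(276,217),rtip=(206,218)).items(): print(n,atz(w,uv,.065 if 'top' in n else .055))
# crops
for n,(x0,x1,y0,y1) in dict(scene=(220,400,200,340),side=(300,420,190,300)).items():
    c=cv2.resize(P[n]["pixels"][y0:y1,x0:x1],None,fx=4.4 if n=="scene" else 5.4,fy=4.2 if n=="scene" else 5.4,interpolation=cv2.INTER_CUBIC);print(n,c.shape);cv2.imwrite(f"pics/crop_{n}.png",c[:600,:800])
```

```text
midtop [0.5942 0.0919 0.065 ]
midtip [0.531 0.096 0.055]
rtop [ 0.5861 -0.001   0.065 ]
rtip [ 0.5247 -0.0045  0.055 ]
scene (588, 792, 3)
side (594, 648, 3)
```

View pics/crop_scene.png

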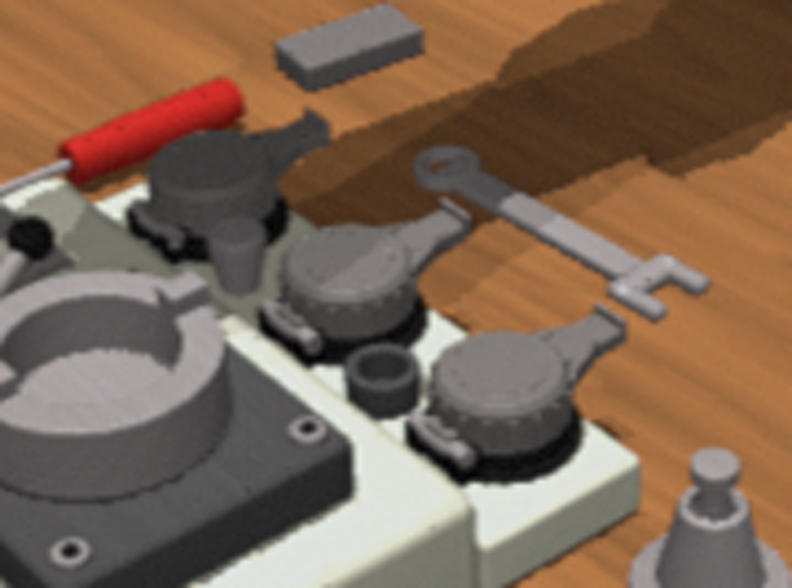

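View pics/crop_side.png

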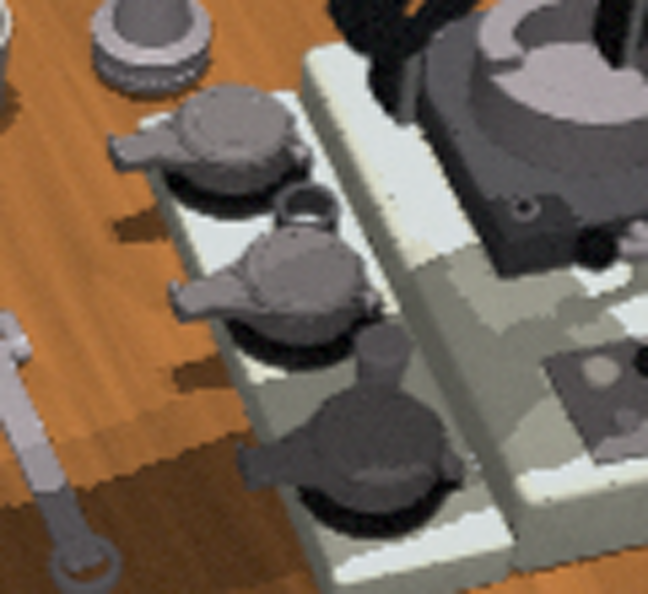

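Both crops agree that the caps are shut with their tabs toward the robot. In the scene view the top centres are at about (334,288), (299,261) and (268,238). In the side view they are at (344,213), (356,240) and (370,269). Next I'll triangulate them and fit the station pose.

Run:
```python
from h import *
from scipy.optimize import least_squares
np.set_printoptions(precision=4,suppress=True)
P={n:bot.grab_frame(n) for n in("scene","side","wrist")}
O=[("scene",'t',1,(333.6,288.1)),("scene",'t',0,(298.9,261.2)),("scene",'t',-1,(267.7,238.1)),
("side",'t',1,(344.1,212.6)),("side",'t',0,(356.5,239.6)),("side",'t',-1,(370.4,269.1)),
("scene",'p',1,(359.1,275)),("scene",'p',0,(323.9,251.2)),("scene",'p',-1,(292.3,229.8)),
("side",'p',1,(321.9,218.1)),("side",'p',0,(333.3,245.6)),("side",'p',-1,(345.7,276.1)),
("wrist",'t',0,(282,98)),("wrist",'t',-1,(276,217)),("wrist",'p',0,(203,93)),("wrist",'p',-1,(207,218))]
D={(n,k,i):uv for n,k,i,uv in O}
for k in 'tp':
    for i in(1,0,-1):
        print(k,i,*tri(ray(P["scene"],D["scene",k,i]),ray(P["side"],D["side",k,i])))
def X(q,k,i):
    x,y,a,zt,zp,xt,xp=q
    s=np.array([xt if k=='t' else xp,0.1*i]);c,sn=np.cos(a),np.sin(a)
    return [x+c*s[0]-sn*s[1],y+sn*s[0]+c*s[1],zt if k=='t' else zp]
W=dict(scene=1,side=1,wrist=.4)
def res(q): return np.r_[np.concatenate([W[n]*(proj(P[n],X(q,k,i))-uv) for n,k,i,uv in O]),(q[5])*1000]
r=least_squares(res,[.59,.1,-.05,.065,.055,0,-.063],loss='soft_l1');q=r.x
print(q,np.degrees(q[2]));print(res(q)[:-1].reshape(-1,2))
for k in'tp':
    for i in(1,0,-1): print(k,i,np.array(X(q,k,i)))
```

```text
t 1 [0.6004 0.1895 0.0611] [0.0030485595352726684, 0.003048559535272472]
t 0 [0.5918 0.0892 0.0622] [0.003006730801921542, 0.003006730801921525]
t -1 [ 0.5846 -0.0094  0.0628] [0.0024822842678068175, 0.0024822842678067962]
p 1 [0.5402 0.1935 0.058 ] [0.003314604089151316, 0.0033146040891514025]
p 0 [0.5329 0.0947 0.0569] [0.0029584749188114423, 0.002958474918811434]
p -1 [ 0.5254 -0.004   0.0559] [0.002217570785599858, 0.002217570785599848]
[ 0.5922  0.0914 -0.0683  0.062   0.0568  0.     -0.0602] -3.9154739054068193
[[-0.4637  0.1106]
 [-0.9464  1.0045]
 [-1.1702  0.8769]
 [-1.8433 -0.8979]
 [-1.3964 -0.9407]
 [-0.988  -0.4164]
 [-0.5878  1.1988]
 [-0.9275  0.4143]
 [-1.1758 -0.2166]
 [-1.8872 -0.4697]
 [-1.5587 -0.5086]
 [-0.8863 -0.4008]
 [-0.8827  0.3467]
 [-0.051   3.0143]
 [-0.0524  0.2316]
 [-0.3623  0.123 ]]
t 1 [0.599  0.1912 0.062 ]
t 0 [0.5922 0.0914 0.062 ]
t -1 [ 0.5853 -0.0084  0.062 ]
p 1 [0.539  0.1953 0.0568]
p 0 [0.5321 0.0955 0.0568]
p -1 [ 0.5253 -0.0043  0.0568]
```

The station is turned about -4°. The cap tops are at left (0.599, 0.191), middle (0.592, 0.091) and right (0.585, -0.008), with z about 0.062–0.065. Now I'll close the fingers and move over the left cap.

```bash
python3 -m handwheel '[[0.95,-0.13,0.6,0,0,0],[0.95,-0.13,0.6,0,0,0],[0.95,-0.13,0.6,0,0,0],[0.95,-0.13,0.6,0,0,0],[0.95,-0.13,0.6,0,0,0],[0.95,-0.13,0.6,0,0,0],[0.95,-0.13,0.6,0,0,0],[0.95,-0.13,0.6,0,0,0]]' 1 20; python3 -m handwheel '[[0,0,0.2,0,0,0],[0,0,0.2,0,0,0],[0,0,0,0,0,0]]'
python3 - <<'E'
from h import *
print(bot.observe()["position"],bot.observe()["force"],bot.observe()["grip_width"])
for n in("side","wrist"):
    p=bot.grab_frame(n);print(n);cv2.imwrite(f"pics/{n}1.png",p["pixels"])
    for s in (1,0,-1): pass
E
```

```text
clock: 2.5
position: [0.5989, 0.1907, 0.1108]
tool_rot: [3.142, -0.0, 1.571]
force: [0.4, 0.4, -1.0]
grip_width: 0.0001
clock: 2.88
position: [0.5992, 0.189, 0.1012]
tool_rot: [-3.142, 0.0, 1.57]
force: [0.6, -0.4, 0.3]
grip_width: 0.0001
[0.59919177 0.1890044  0.101227  ] [ 0.59620605 -0.43354076  0.25079228] 0.0001394248809627357
side
wrist
```

View pics/wrist1.png

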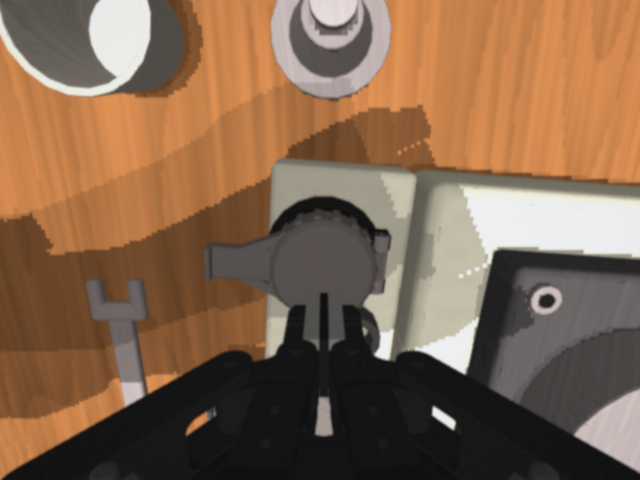

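View pics/side1.png

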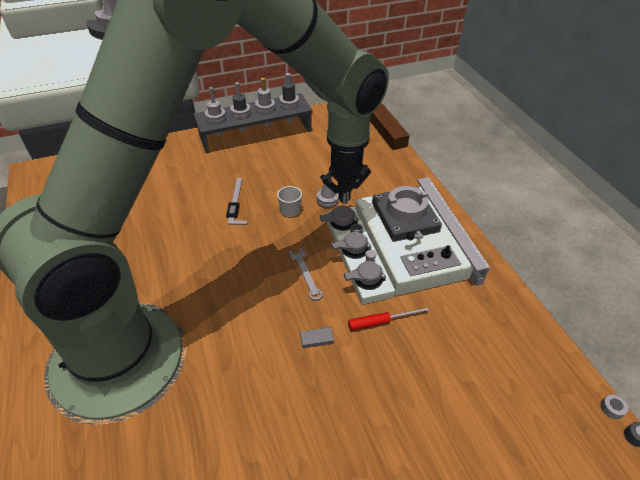

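The fingers are above the left cap, whose centre is at (322,262) in the wrist view, with the fingertips at column 324. I'll descend slowly and watch the force.

```bash
python3 -m handwheel '[[0,0,0.4,0,0,0],[0,0,0.4,0,0,0],[0,0,0.3,0,0,0],[0,0,0,0,0,0]]'; python3 -m handwheel '[[0,0,0.16,0,0,0],[0,0,0,0,0,0]]'
```

```text
clock: 3.48
position: [0.5986, 0.1898, 0.073]
tool_rot: [-3.14, 0.0, 1.571]
force: [-0.2, -0.2, 0.7]
grip_width: -0.0
clock: 3.72
position: [0.599, 0.1899, 0.0697]
tool_rot: [-3.141, 0.0, 1.571]
force: [0.6, 0.0, 0.8]
grip_width: -0.0001
```

```bash
for i in 1; do python3 -m handwheel '[[0,0,0.08,0,0,0],[0,0,0,0,0,0]]'; done; python3 -m handwheel '[[0,0,0.08,0,0,0],[0,0,0,0,0,0]]'
```

```text
clock: 3.98
position: [0.599, 0.19, 0.0678]
tool_rot: [-3.142, -0.0, 1.571]
force: [-0.6, -0.7, 0.0]
grip_width: -0.0001
clock: 4.22
position: [0.5989, 0.1899, 0.0656]
tool_rot: [-3.141, 0.0, 1.571]
force: [0.1, 0.0, 0.5]
grip_width: -0.0002
```

```bash
python3 -m handwheel '[[0,0,0.08,0,0,0],[0,0,0,0,0,0]]'
```

```text
clock: 4.47
position: [0.5991, 0.1901, 0.0645]
tool_rot: [3.141, -0.0, 1.571]
force: [-4.7, -1.2, 13.2]
grip_width: 0.0002
```

The left cap holds 13 N with no drop at z = 0.0645, so it is tight. On to the middle cap.

```bash
python3 -m handwheel '[[0,0,-0.5,0,0,0],[0,0,-0.5,0,0,0],[-0.8,-0.06,0,0,0,0],[-0.8,-0.06,0,0,0,0],[-0.8,-0.06,0,0,0,0],[-0.8,-0.05,0,0,0,0],[-0.8,-0.05,0,0,0,0],[0,0,0,0,0,0]]';  python3 -m handwheel '[[0,0,0.4,0,0,0],[0,0,0.4,0,0,0],[0,0,0,0,0,0]]'
```

```text
clock: 5.48
position: [0.592, 0.0877, 0.0888]
tool_rot: [-3.141, 0.001, 1.568]
force: [0.7, 0.3, 0.1]
grip_width: -0.0
clock: 5.85
position: [0.5913, 0.0905, 0.0675]
tool_rot: [-3.14, 0.0, 1.572]
force: [-1.0, 0.7, 0.1]
grip_width: -0.0
```

```bash
python3 -m handwheel '[[0,0,0.08,0,0,0],[0,0,0,0,0,0]]'; python3 -m handwheel '[[0,0,0.06,0,0,0],[0,0,0,0,0,0]]'
```

```text
clock: 6.1
position: [0.592, 0.0901, 0.0668]
tool_rot: [3.142, -0.0, 1.571]
force: [-0.3, 0.5, 1.1]
grip_width: 0.0002
clock: 6.35
position: [0.592, 0.09, 0.0653]
tool_rot: [3.142, -0.0, 1.571]
force: [0.4, -0.1, 0.3]
grip_width: 0.0002
```

```bash
python3 -m handwheel '[[0,0,0.06,0,0,0],[0,0,0,0,0,0]]'
```

```text
clock: 6.6
position: [0.5921, 0.09, 0.0645]
tool_rot: [3.141, -0.0, 1.571]
force: [-4.6, -0.6, 15.2]
grip_width: -0.0002
```

Middle cap: 15 N with no drop, so it is tight too. Next the right cap.

```bash
python3 -m handwheel '[[0,0,-0.5,0,0,0],[0,0,-0.5,0,0,0],[-0.8,-0.06,0,0,0,0],[-0.8,-0.06,0,0,0,0],[-0.8,-0.06,0,0,0,0],[-0.8,-0.05,0,0,0,0],[-0.8,-0.05,0,0,0,0],[0,0,0,0,0,0]]';  python3 -m handwheel '[[0,0,0.4,0,0,0],[0,0,0.4,0,0,0],[0,0,0.06,0,0,0],[0,0,0,0,0,0]]';python3 -m handwheel '[[0,0,0.06,0,0,0],[0,0,0,0,0,0]]'
```

```text
clock: 7.6
position: [0.5849, -0.0123, 0.0888]
tool_rot: [-3.141, 0.001, 1.568]
force: [0.4, -0.3, 0.0]
grip_width: -0.0002
clock: 8.1
position: [0.5849, -0.0097, 0.067]
tool_rot: [-3.141, -0.0, 1.571]
force: [0.5, 0.1, 1.0]
grip_width: 0.0
clock: 8.35
position: [0.585, -0.01, 0.0659]
tool_rot: [3.141, 0.0, 1.571]
force: [0.1, 0.6, -0.1]
grip_width: -0.0
```

```bash
python3 -m handwheel '[[0,0,0.06,0,0,0],[0,0,0,0,0,0]]'
```

```text
clock: 8.6
position: [0.5851, -0.01, 0.0643]
tool_rot: [3.141, -0.0, 1.571]
force: [0.3, -0.8, -0.3]
grip_width: -0.0003
```

```bash
python3 -m handwheel '[[0,0,0.06,0,0,0],[0,0,0,0,0,0]]';python3 -m handwheel '[[0,0,0.06,0,0,0],[0,0,0,0,0,0]]'
```

```text
clock: 8.85
position: [0.5851, -0.01, 0.0628]
tool_rot: [3.141, 0.0, 1.571]
force: [0.8, -0.0, 0.6]
grip_width: -0.0
clock: 9.1
position: [0.585, -0.0101, 0.0612]
tool_rot: [-3.142, 0.0, 1.571]
force: [-0.2, 0.3, 0.5]
grip_width: 0.0002
```

```bash
python3 -m handwheel '[[0,0,0.06,0,0,0],[0,0,0,0,0,0]]'
```

```text
clock: 9.35
position: [0.5849, -0.01, 0.0597]
tool_rot: [-3.141, 0.0, 1.571]
force: [-0.6, -0.4, 0.7]
grip_width: -0.0002
```

```bash
python3 -m handwheel '[[0,0,0.06,0,0,0],[0,0,0,0,0,0]]'
```

```text
clock: 9.6
position: [0.5849, -0.01, 0.0587]
tool_rot: [-3.142, 0.0, 1.571]
force: [-4.4, -0.0, 11.9]
grip_width: -0.0
```

The right cap dropped about 6 mm (contact moved from 0.0646 to 0.0587, 12 N at the bottom), so the right bolt is the loose one. I'll retreat, then tilt the fingers about 50° toward +y so they can slip under its tab from the free right side.

```bash
python3 -m handwheel '[[0,0,-0.8,0,0,0],[0,0,-0.8,0,0,0],[0,0,-0.8,0,0,0],[-0.55,-0.72,0,0,0,0],[-0.55,-0.72,0,0,0,0],[-0.55,-0.72,0,0,0,0],[0,0,0,0,0,0]]'; python3 -m handwheel '[[0,0,0,0,0.028,0],[0,0,0,0,0.028,0],[0,0,0,0,0.028,0],[0,0,0,0,0.028,0],[0,0,0,0,0.028,0],[0,0,0,0,0,0]]'
python3 - <<'E'
from h import *
np.set_printoptions(precision=4,suppress=True)
o=bot.observe();print(o["position"],o["tool_rot"],o["qpos"],o["force"])
for n in("scene","side","wrist"):
    p=bot.grab_frame(n);cv2.imwrite(f"pics/{n}2.png",p["pixels"])
    if n=="side":
        for t in("screwdriver","insert_box","spanner"):
            r=bot.trace(p,t)
            if r: print(t,r[0]["score"],r[0]["point"],atz(p,r[0]["point"],.01))
        print(atz(p,(390,318),.02),atz(p,(350,325),.02))
E
```

```text
clock: 10.48
position: [0.5299, -0.0524, 0.1183]
tool_rot: [-3.141, 0.0, 1.569]
force: [0.7, -0.1, 0.2]
grip_width: 0.0002
clock: 11.22
position: [0.5292, -0.0537, 0.1139]
tool_rot: [-3.126, -0.825, 1.554]
force: [0.3, 0.8, 0.0]
grip_width: 0.0
[ 0.5292 -0.0537  0.1139] [-3.1257 -0.8246  1.5543] [ 0.7615  0.8471 -0.5244  1.7595 -0.4665  0.9743  0.6613] [0.3432 0.8441 0.0182]
screwdriver 0.83 [364.8, 316.7] [ 0.5387 -0.096   0.01  ]
insert_box 0.66 [317.0, 334.3] [ 0.4207 -0.1022  0.01  ]
spanner 0.52 [314.1, 290.9] [0.4558 0.0123 0.01  ]
[ 0.5869 -0.1247  0.02  ] [ 0.4954 -0.1108  0.02  ]
```

View pics/side2.png

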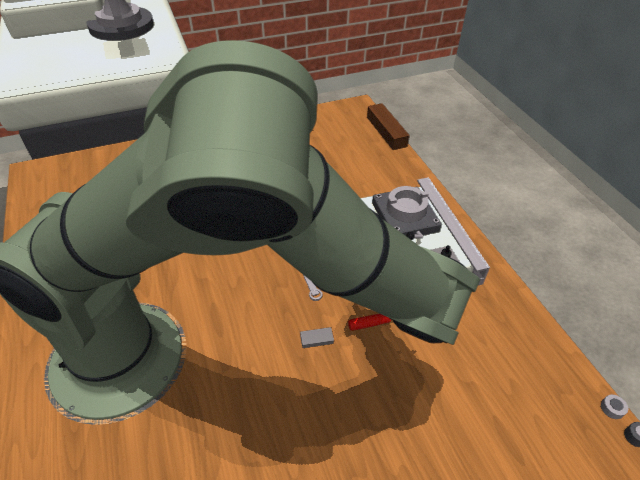

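View pics/wrist2.png

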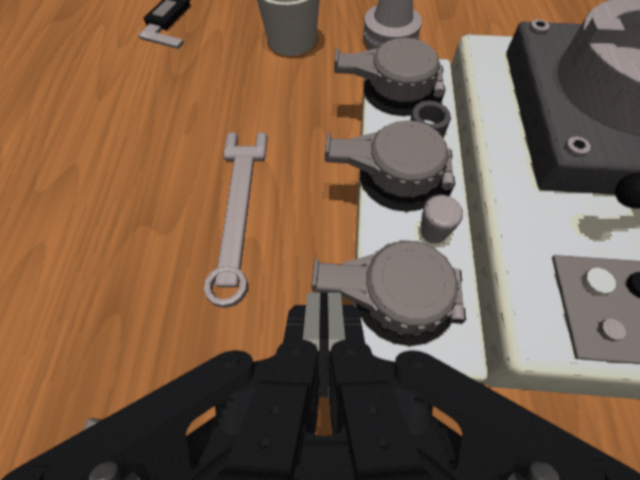

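The arm reached the tilted pose. In the wrist view the right tab spans (314–365, 262–300), with the fingertips at columns 305–343 just below it. The spanner and screwdriver are clear. I'll go straight down and then check.

```bash
python3 -m handwheel '[[-0.6,0.03,0.53,0,0,0],[-0.6,0.03,0.53,0,0,0],[-0.6,0.03,0.53,0,0,0],[0,0,0,0,0,0],[0,0,0,0,0,0]]'
python3 - <<'E'
from h import *
from scipy.spatial.transform import Rotation as Ro
np.set_printoptions(precision=4,suppress=True)
o=bot.observe();print(o["position"],o["tool_rot"],o["force"]);print(Ro.from_euler("xyz",o["tool_rot"]).as_matrix())
R=Ro.from_euler("xyz",o["tool_rot"]).as_matrix()
print("target shift in tool units",R.T@(np.array([.5312,-.005,.015])-o["position"])/.025)
for n in("scene","wrist"):
    p=bot.grab_frame(n);im=p["pixels"]
    cv2.imwrite(f"pics/{n}3.png",im if n=="wrist" else cv2.resize(im[150:330,180:420],None,fx=3.3,fy=3.3,interpolation=cv2.INTER_CUBIC))
E
```

```text
clock: 12.15
position: [0.5315, -0.0527, 0.0565]
tool_rot: [-3.131, -0.821, 1.563]
force: [0.4, -0.8, 0.6]
grip_width: 0.0002
[ 0.5315 -0.0527  0.0565] [-3.1309 -0.8209  1.5634] [ 0.3502 -0.7677  0.588 ]
[[ 0.005   1.     -0.0054]
 [ 0.6815  0.0005  0.7318]
 [ 0.7318 -0.0073 -0.6815]]
target shift in tool units [ 0.0861 -0.0007  2.5274]
```

View pics/scene3.png

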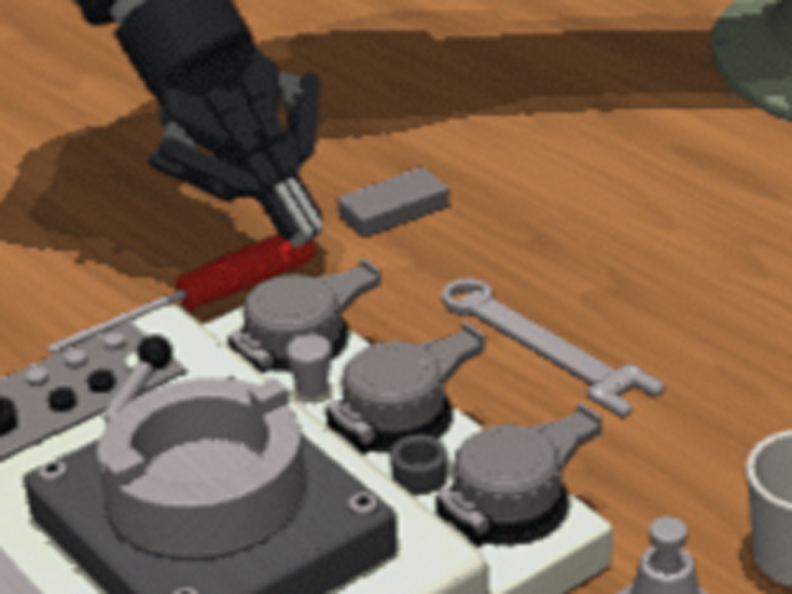

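View pics/wrist3.png

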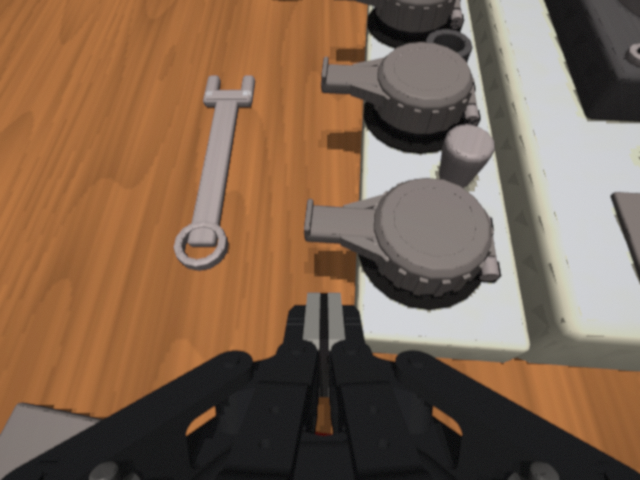

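The fingers are about 50 mm from the tab along the tool axis, and the line passes below it, so I'll slide in along tool z.

```bash
python3 -m handwheel '[[0.02,0,0.5,0,0,0],[0.02,0,0.5,0,0,0],[0.02,0,0.5,0,0,0],[0,0,0,0,0,0]]'; python3 -m handwheel '[[0.02,0,0.5,0,0,0],[0,0,0.5,0,0,0],[0,0,0,0,0,0],[0,0,0,0,0,0]]'
python3 - <<'E'
from h import *
np.set_printoptions(precision=4,suppress=True)
o=bot.observe();print(o["position"],o["tool_rot"],o["force"])
for n in("scene","wrist"):
    p=bot.grab_frame(n);im=p["pixels"]
    cv2.imwrite(f"pics/{n}4.png",im if n=="wrist" else cv2.resize(im[150:330,180:420],None,fx=3.3,fy=3.3,interpolation=cv2.INTER_CUBIC))
E
```

```text
clock: 12.75
position: [0.5307, -0.0232, 0.0313]
tool_rot: [-3.129, -0.822, 1.564]
force: [0.8, 0.3, 0.5]
grip_width: -0.0002
clock: 13.25
position: [0.5312, -0.0059, 0.0152]
tool_rot: [-3.131, -0.82, 1.563]
force: [0.1, 0.3, 0.4]
grip_width: -0.0002
[ 0.5312 -0.0059  0.0152] [-3.1308 -0.8205  1.5633] [0.1332 0.2871 0.372 ]
```

View pics/scene4.png

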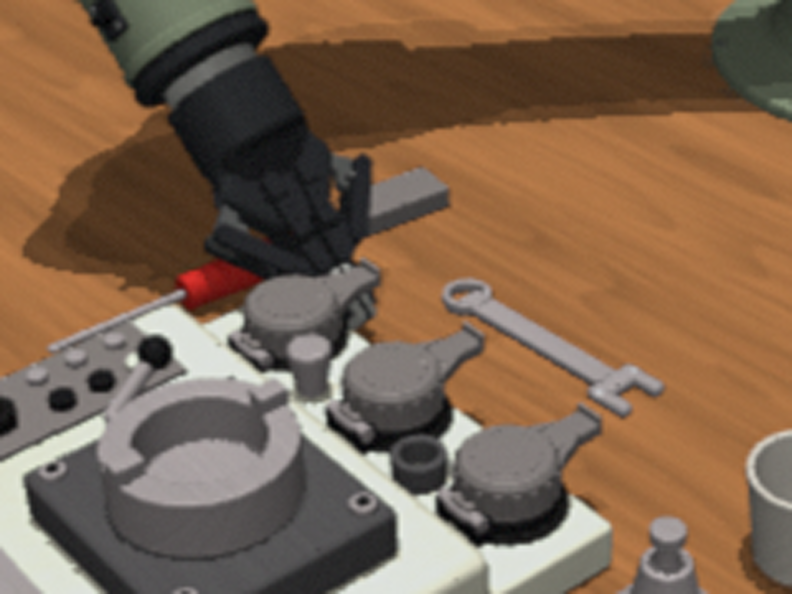

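View pics/wrist4.png

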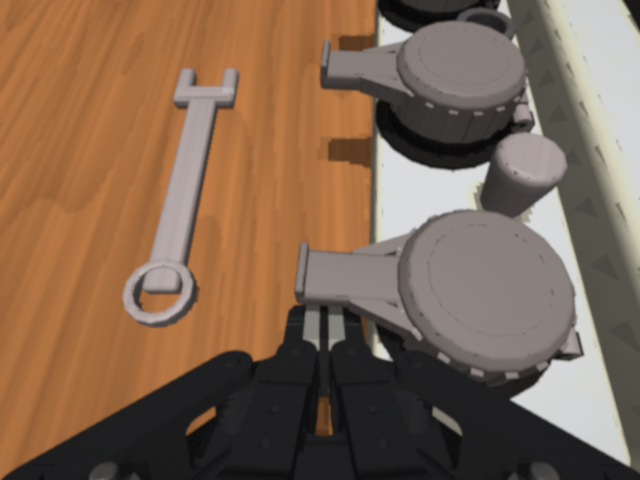

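The fingertips are under the right tab, visible just past it in the scene view. Lifting gently to start.

```bash
python3 -m handwheel '[[0.17,0.03,-0.16,0,0,0],[0.17,0.03,-0.16,0,0,0],[0.17,0.03,-0.16,0,0,0],[0,0,0,0,0,0]]'
python3 - <<'E'
from h import *
np.set_printoptions(precision=4,suppress=True)
o=bot.observe();print(o["position"],o["tool_rot"],o["force"])
for n in("scene","wrist"):
    p=bot.grab_frame(n);im=p["pixels"]
    cv2.imwrite(f"pics/{n}5.png",im if n=="wrist" else cv2.resize(im[150:330,180:420],None,fx=3.3,fy=3.3,interpolation=cv2.INTER_CUBIC))
E
```

```text
clock: 13.85
position: [0.5338, -0.006, 0.0332]
tool_rot: [-3.132, -0.82, 1.564]
force: [-0.5, -0.3, -0.6]
grip_width: 0.0003
[ 0.5338 -0.006   0.0332] [-3.1321 -0.82    1.5643] [-0.4655 -0.2528 -0.5809]
```

View pics/scene5.png

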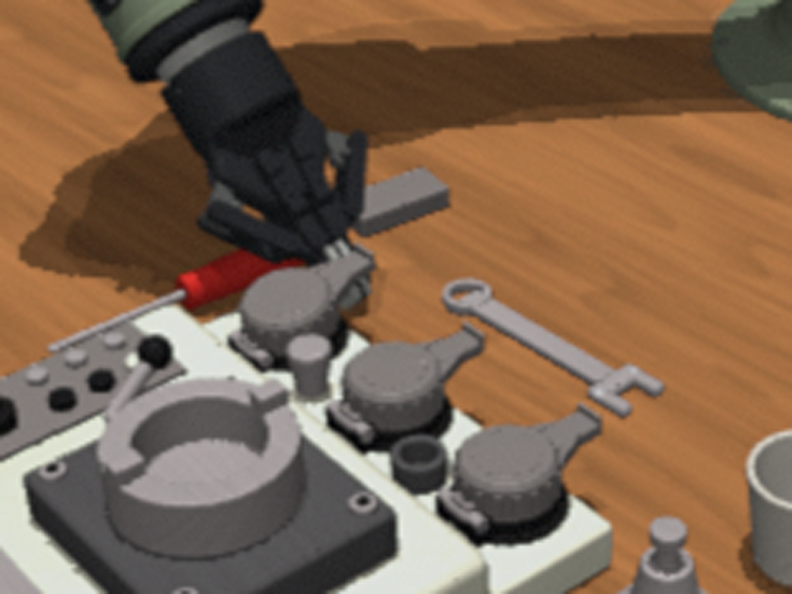

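View pics/wrist5.png

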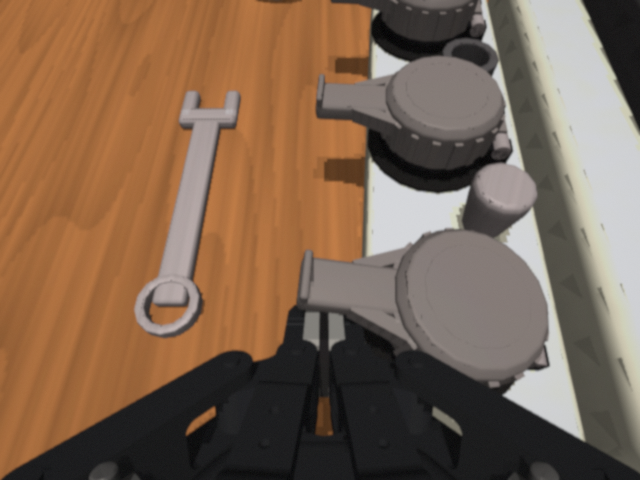

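The right cap is rising about 10° with negligible force. Continuing along the arc.

```bash
python3 -m handwheel '[[0.16,0.08,-0.15,0,0,0],[0.16,0.1,-0.15,0,0,0],[0.16,0.12,-0.15,0,0,0],[0.16,0.14,-0.15,0,0,0],[0,0,0,0,0,0]]'
python3 - <<'E'
from h import *
np.set_printoptions(precision=4,suppress=True)
o=bot.observe();print(o["position"],o["tool_rot"],o["force"])
for n in("scene","wrist"):
    p=bot.grab_frame(n);im=p["pixels"]
    cv2.imwrite(f"pics/{n}6.png",im if n=="wrist" else cv2.resize(im[150:330,180:420],None,fx=3.3,fy=3.3,interpolation=cv2.INTER_CUBIC))
E
```

```text
clock: 14.58
position: [0.5451, -0.0059, 0.055]
tool_rot: [-3.132, -0.82, 1.564]
force: [-1.1, -0.5, 0.4]
grip_width: -0.0
[ 0.5451 -0.0059  0.055 ] [-3.132  -0.8202  1.5644] [-1.0558 -0.5162  0.3897]
```

View pics/scene6.png

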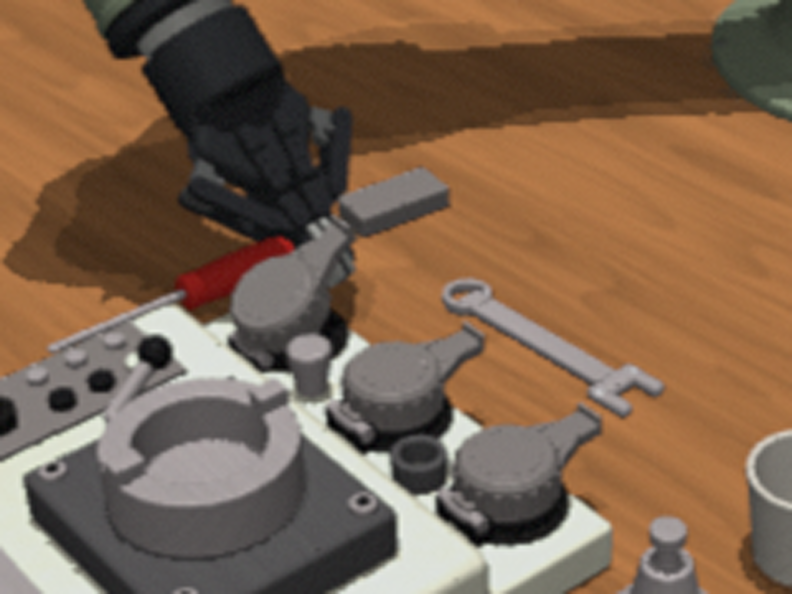

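View pics/wrist6.png

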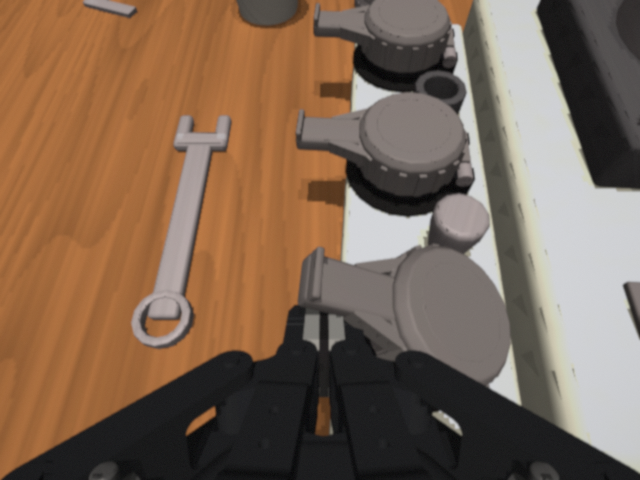

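The cap is about 30° open and riding on the fingers as planned. Continuing.

```bash
python3 -m handwheel '[[0.14,0.15,-0.13,0,0,0],[0.12,0.17,-0.11,0,0,0],[0.12,0.18,-0.11,0,0,0],[0.1,0.19,-0.09,0,0,0],[0,0,0,0,0,0]]'
python3 - <<'E'
from h import *
np.set_printoptions(precision=4,suppress=True)
o=bot.observe();print(o["position"],o["tool_rot"],o["force"])
for n in("scene","wrist"):
    p=bot.grab_frame(n);im=p["pixels"]
    cv2.imwrite(f"pics/{n}7.png",im if n=="wrist" else cv2.resize(im[150:330,180:420],None,fx=3.3,fy=3.3,interpolation=cv2.INTER_CUBIC))
E
```

```text
clock: 15.3
position: [0.5623, -0.0055, 0.0712]
tool_rot: [-3.131, -0.821, 1.565]
force: [-3.4, -0.2, 3.4]
grip_width: 0.0003
[ 0.5623 -0.0055  0.0712] [-3.1315 -0.8207  1.5645] [-3.3895 -0.2437  3.3859]
```

View pics/scene7.png

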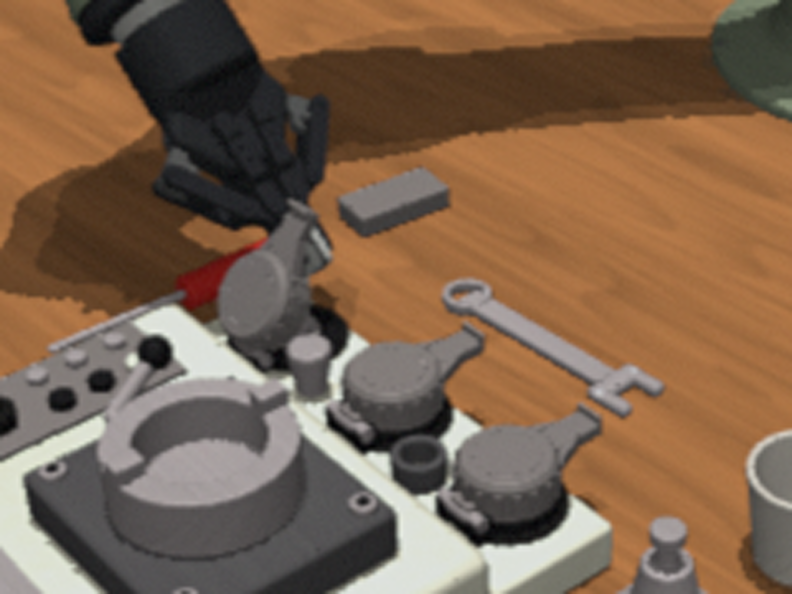

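View pics/wrist7.png

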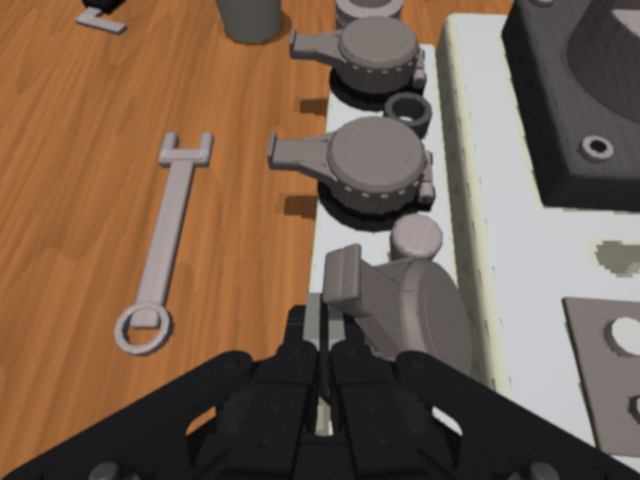

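The cap is about 50° open, but the force (-3.4, 0, +3.4) points outward along the tab. The finger edge is bearing on the cap's rim, pushing it toward the hinge. I'll ease outward and up before continuing.

```bash
python3 -m handwheel '[[0.1,-0.03,-0.09,0,0,0],[0.05,0,-0.05,0,0,0],[0,0,0,0,0,0]]'; python3 -m handwheel '[[0.1,0.14,-0.09,0,0,0],[0.09,0.16,-0.08,0,0,0],[0,0,0,0,0,0]]'
```

```text
clock: 15.78
position: [0.5615, -0.0059, 0.0759]
tool_rot: [-3.132, -0.82, 1.564]
force: [-1.1, -0.1, -1.1]
grip_width: 0.0
clock: 16.15
position: [0.5693, -0.0055, 0.0824]
tool_rot: [-3.132, -0.82, 1.564]
force: [-1.3, -0.7, -0.0]
grip_width: 0.0002
```

```bash
python3 -m handwheel '[[0.06,0.19,-0.055,0,0,0],[0.05,0.19,-0.045,0,0,0],[0,0,0,0,0,0]]'; python3 -m handwheel '[[0.04,0.19,-0.035,0,0,0],[0.03,0.19,-0.03,0,0,0],[0,0,0,0,0,0],[0,0,0,0,0,0]]'
python3 - <<'E'
from h import *
np.set_printoptions(precision=4,suppress=True)
o=bot.observe();print(o["position"],o["tool_rot"],o["force"])
for n in("scene","wrist","side"):
    p=bot.grab_frame(n);im=p["pixels"]
    cv2.imwrite(f"pics/{n}8.png",im if n=="wrist" else cv2.resize(im[150:330,180:420] if n=="scene" else im[180:360,290:490],None,fx=3.3,fy=3.3,interpolation=cv2.INTER_CUBIC))
E
```

```text
clock: 16.52
position: [0.5788, -0.0055, 0.0859]
tool_rot: [-3.132, -0.82, 1.564]
force: [-1.2, 0.3, 1.8]
grip_width: 0.0
clock: 17.02
position: [0.5877, -0.0055, 0.088]
tool_rot: [-3.131, -0.821, 1.563]
force: [-1.2, -0.9, -0.4]
grip_width: -0.0002
[ 0.5877 -0.0055  0.088 ] [-3.1305 -0.8206  1.5633] [-1.1505 -0.8759 -0.3945]
```

View pics/scene8.png

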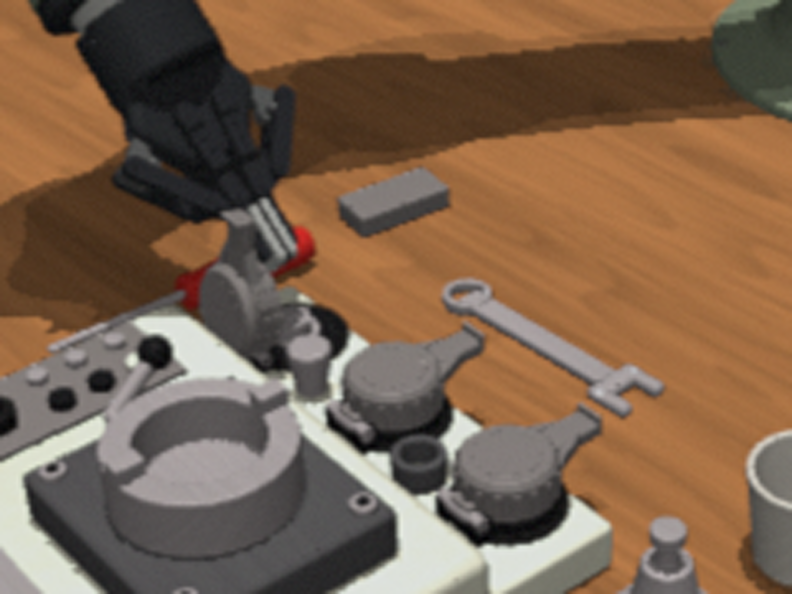

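View pics/wrist8.png

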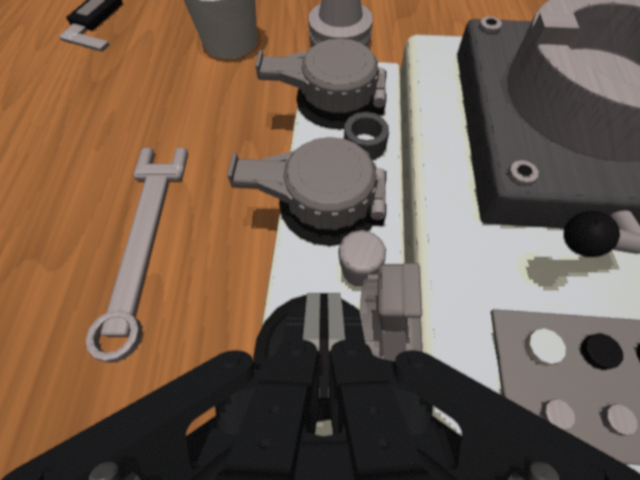

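The scene view shows the right cap standing nearly upright with its tab at crop (237,215), the fingers in front of it, and the bolt exposed below. The other two caps are shut. I'll measure the angle.

Run:
```python
from h import *
np.set_printoptions(precision=4,suppress=True)
p=bot.grab_frame("scene");w=bot.grab_frame("wrist")
a=-.0683;xh=np.array([np.cos(a),np.sin(a)]);yh=np.array([-np.sin(a),np.cos(a)])
C=np.array([.592,.0905])-.1*yh;h=C+.028*xh
sw=w["pixels"].copy();sp=p["pixels"].copy()
for deg,col in((60,(0,0,255)),(70,(0,255,255)),(80,(0,255,0)),(90,(255,0,0))):
    f_=np.radians(deg);
    pts=[]
    for (x,z,y) in ((-.092,.0165,.009),(-.092,.0165,-.009),(-.056,.0165,-.009)):  # tab top tip corners
        X=-(-x)*np.cos(f_)+z*np.sin(f_);Z=z*np.cos(f_)-x*np.sin(f_)
        b=h+X*xh+y*yh;pts.append([b[0],b[1],.037+Z])
    for im,q in((sw,w),(sp,p)): cv2.polylines(im,[np.int32([proj(q,t) for t in pts])],False,col,1)
    print(deg,[proj(p,t) for t in pts])
cv2.imwrite("pics/ov_w.png",cv2.resize(sw[200:400,240:500],None,fx=3,fy=3));cv2.imwrite("pics/ov_s.png",cv2.resize(sp[190:280,210:310],None,fx=6,fy=6,interpolation=cv2.INTER_NEAREST))
o=bot.observe();print(o["position"],o["force"])
```

```text
60 [array([268.0924, 212.8765]), array([262.5957, 209.0822]), array([256.2452, 226.1345])]
70 [array([261.0813, 214.0515]), array([255.6041, 210.2108]), array([251.8431, 227.4423])]
80 [array([253.8581, 216.6065]), array([248.4092, 212.7094]), array([247.4348, 229.5534])]
90 [array([246.668 , 220.4864]), array([241.2553, 216.5243]), array([243.1668, 232.4083])]
[ 0.5878 -0.0056  0.0881] [-1.4293 -0.626   0.1642]
```

View pics/ov_s.png

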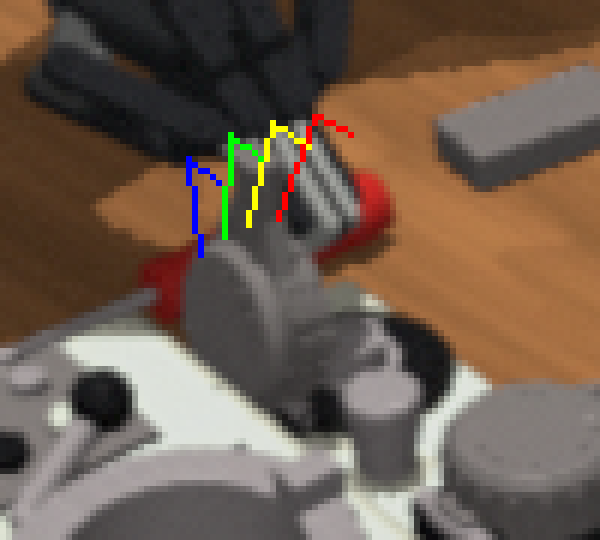

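View pics/ov_w.png

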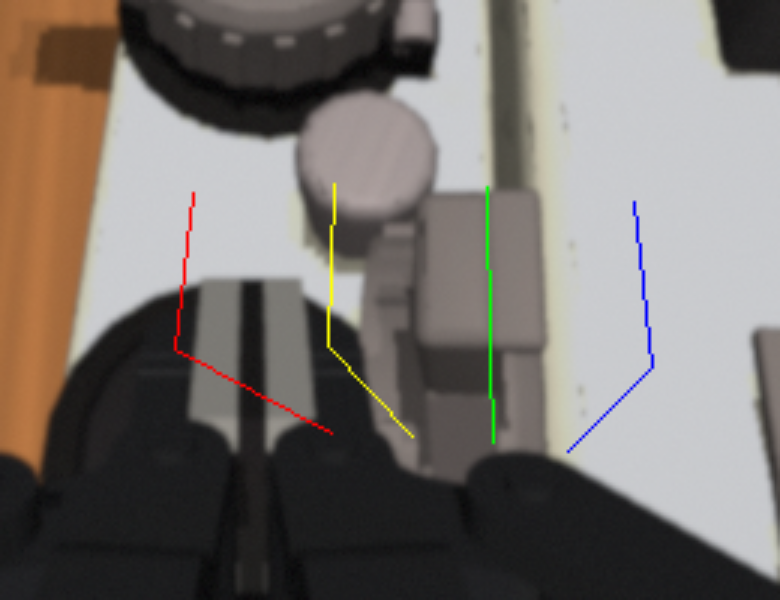

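The overlay puts the cap at about 78–80° open. The steady force of about 1.3 N toward the robot matches the spring resting on the fingers. One settled check, then hand in.

```bash
python3 -m handwheel '[[0,0,0,0,0,0],[0,0,0,0,0,0],[0,0,0,0,0,0],[0,0,0,0,0,0]]'
python3 - <<'E'
from h import *
np.set_printoptions(precision=4,suppress=True)
a0=cv2.imread("pics/scene0.png")
p=bot.grab_frame("scene");cv2.imwrite("pics/final.png",p["pixels"])
F=[bot.observe()["force"]]
for i in range(6): bot.grab_frame("scene");F.append(bot.observe()["force"])
print(np.mean(F,0),bot.observe()["position"],np.abs(bot.observe()["qd"]).max())
b=cv2.imread("pics/scene8.png");c=cv2.resize(p["pixels"][150:330,180:420],None,fx=3.3,fy=3.3,interpolation=cv2.INTER_CUBIC)
print("cap motion diff",cv2.absdiff(b,c)[190:400,180:350].mean())
E
```

```text
clock: 17.77
position: [0.5879, -0.0056, 0.0881]
tool_rot: [-3.131, -0.821, 1.563]
force: [-1.0, -0.3, 0.2]
grip_width: -0.0001
[-0.7439 -0.1094  0.108 ] [ 0.5879 -0.0056  0.0881] 0.0015838784514327164
cap motion diff 1.3656209150326797
```

View pics/final.png

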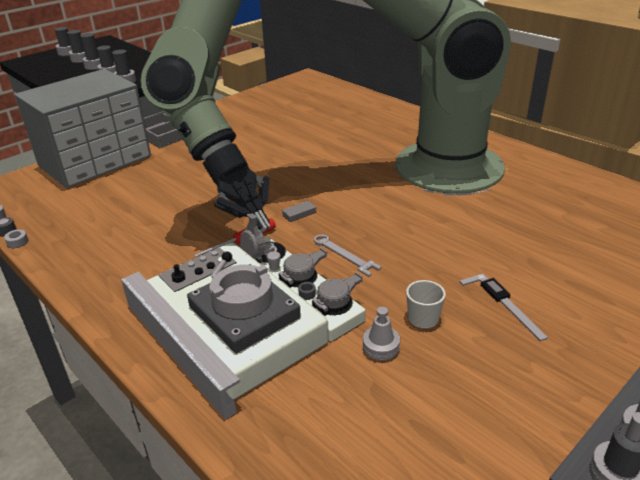

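The final scene view shows the right cap held upright at (256,238), the left and middle caps shut at (334,290) and (299,265), and the other items in their original places.

```bash
python3 -c "from workcell import bot; print(bot.job_done())"
```

```text
the job is handed in; nothing more can be done
None
```

The loose bolt is the right one. Its cap is being held open at about 78–80° on the fingers, and the job is handed in; no verdict was reported.

- **Taps:** I tapped left, middle, then right with closed fingers. The left cap held 13 N and the middle 15 N, both at z = 0.0645 m with no give. The right one dropped about 6 mm and then took 12 N at 0.0587 m.
- **Opening:** I tilted the fingers about 47° and slid them under the right tab from its free side. I then lifted it along its arc. Partway up, at about 50°, the finger edge pressed on the cap's rim (about 5 N, pushing the cap down and toward the hinge). I eased outward and the force fell back to about 1.5 N.
- **Final checks:**
  - The arm is still, with joint speeds under 0.002 rad/s.
  - The averaged force is about 0.7 N from the cap's spring, with noise of about 0.5 N.
  - The left and middle caps look shut and the other items unmoved.
- **Less certain:** I read the angle off overlaid pictures, so it is good to a few degrees. I infer that the bolt stayed down because the upward pull never read above about 1.1 N; I did not measure its height again. The pictures also hide exactly where the finger touches the tab.

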